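# Change over the brush-rest press

## Robot

A 6-joint arm with a two-finger parallel gripper is mounted at the origin on the work surface. World frame = base frame: x ahead of the robot, y to its left, z up, the work surface at z = 0. Lengths are in m, angles in degrees, forces in N, time in s.
With the tool pointing down it reaches from about 0.35 to 0.975 m from the base axis. Payload 17.4 kg.
Tool frame: the origin (TCP) lies between the finger pads; the fingertips stand 11 mm ahead of it and the grasp point (between the pads) lies 8 mm behind it; z points along the fingers, y is the line along which they close (so a half turn about z gives the same grasp; the last joint's range is limited). The gripper opens to 85 mm and grips with 20 to 120 N. Pads are 22 mm wide; open, the fingers measure 114 mm over their backs; the gripper's body (76 mm by 85 mm) begins 54 mm behind the grasp point. The pads swing forward as they close: fully open they stand 13 mm farther back than shut.
Start: joints at [-75.848, 6.646, 82.598, -0, 90.757, -2.166], TCP at [0.19, -0.648, 0.242] pointing down, gripper open.
Joint ranges: [-162.19, 162.19], [-47.58, 125.68], [4.15, 143.07], [-65.23, 245.23], [0.69, 171.88], [-170.13, 170.13]. Speed limits (degrees/s): [108.29, 108.29, 127.2, 180, 180, 180].

## Interface

Orientations are given as a 3x3 rotation matrix whose columns are the frame's x, y, z axes.
In Python, from workcell import ctrl gives the robot as it stands. The module is installed in compiled form; this text tells all that it offers.
- The arm moves only by the tool step_arm, never from a script. Its argument "increments" is a list of rows, each a list of 7 numbers: the opening, from 0 (shut) to 1 (fully open), then the shift along the tool's x, y, z in cm, then the turn, a rotation vector about the tool's x, y, z in degrees. In form: [[jaw, tx, ty, tz, ax, ay, az], ...]. A call has 1 to 20 rows; each row is the pose to reach, as a shift and turn from the pose commanded when the call began, along the tool's axes at that moment; what a row does not reach only later rows make up. A row lasts 1/8 s, in which the tool goes at most 62.5 mm and 10.7 degrees, less where a joint would pass 70% of its speed; a pose out of reach is approached as far as the arm can. A call with a gripper value outside its range is refused whole. The fingers move at their own pace and stop on an object; the grip force is fixed at half the most. Time passes only in rows, so rows that repeat a pose let the fingers close. It gives the time, the measured TCP pose, the force, the opening and the grip force at its end, in the units of the state.
- ctrl.state(): the state, without advancing time (a new reading comes with each control period).
- ctrl.snapshot(name): name is "side" or "top"; returns the picture (384x512x3 uint8, blue, green, red); there is no depth.
- ctrl.get_calibration(name): a dict with "fx", "fy", "cx", "cy" (pixels), "R" (3x3) and "t" (3): a world point X has camera coordinates R X + t. Camera axes: x right, y down, z forward; pixel columns grow to the right and rows downward; lengths in m; the calibration is good to about 2 mm. A picture is of the moment at which its call begins. get_calibration takes no time and is no camera call.
- ctrl.close_job(): hands the job in; it is judged then, once.
The state is a dict: "time": time; "joints": joint angles; "qd": joint speeds; "joint_torque": joint torques, N m; "ee_pos": TCP position; "tcp_rot": TCP orientation; "ft_force": force on the tool from outside, world axes, zero at the start; "moment": the same for the moment, N m; "width": finger opening in m; "grip_force": force on a finger pad.
Only numpy, scipy, OpenCV 4.12 (cv2) and the standard library are available. Lean on these libraries where they do the work, as an engineer would, in place of code of your own. Each camera call takes 0.05 s, during which the arm holds its last target. There are 200 camera calls.

## Task

Change over the small hand press in the pottery studio: clear every finished brush rest from the shallow catch tray into the grey tote, each standing upright on its foot on the tote floor in a single layer, and lower the plaster mould plate over the two pins of the press bed until it rests flush (either way round). With the mould seated, make a dry stroke: pull the sprung bail lever forward and down to its stop, then ease it slowly back up to rest without letting it fly back, and leave the jar, mug and bowl alone.

Things in the scene. Friction and masses are not known exactly. Their poses are not given: they have to be found in the camera images.
- press: hand press, fixed: grey base 165 mm wide (y) and 20 mm high, from 85 mm in front of the origin (-x, robot side) to 165 mm behind; on it a steel bed 130 x 100 mm, top 40 mm above the bench; two upright cheeks 120 mm behind the origin at y = +-76 mm, 120 mm high, carry the lever. Origin on the bench under the centre of the bed; x points away from the robot, z up
- bed (a point): centre of the bed's top face, 40 mm above the bench; axes as the press. Two upright pins stand on the bed at x = -44 and +44 mm from it (y = 0), 12 mm in diameter, 28 mm high, tapered over the top 5 mm
- pin_front (a point): top of the pin nearer the robot, 68 mm above the bench
- pin_back (a point): top of the pin nearer the lever's hinge, 68 mm above the bench
- hinge (a point): middle of the lever's hinge axis, which runs along the press y axis, 120 mm behind the bed centre and 100 mm above the bench
- lever_bar (a point): middle of the lever's round grip bar: black rubber, 18 mm in diameter, 120 mm long, along the press y axis, 200 mm from the hinge, held by 14 mm steel arms at its ends (y = +-60 mm). At rest 297 mm above the bench and 35 mm behind the hinge; at full stroke 149 mm up and 194 mm in front of the hinge, a foot in mid-arm then hovering just over the seated mould's rib
- lever (a joint): lever angle: 0 at rest (leaning 0.175 rad back from upright), growing to 1.5 rad at the stop as the bar is pulled towards the robot and down. A spring returns it: about 1 N at the bar near rest, about 12 N at full stroke. Let go part-way, it flies back
- mould: mould plate, white plaster 120 (x) x 90 (y) x 14 mm, about 0.45 kg, with two vertical 14 mm through holes at x = +-44 mm, y = 0, and on top an aluminium rib 50 long (x), 22 thick (y), from 14 to 50 mm above the underside, to grip it by. Origin at the centre of the underside, z up. Starts flat on the bench, at the left or right end; a half turn is the same plate
- tray: catch tray, aluminium, fixed: 240 (x) x 210 (y) mm outside, lip 12 mm high, floor 4 mm and walls 4 mm thick; origin at the centre of the underside on the bench
- tote: tote, grey plastic, fixed: 240 (x) x 210 (y) x 55 mm outside, walls and floor 5 mm thick, open top; origin at the centre of the underside on the bench
- rest1: finished brush rest, cream fired clay: foot 84 (x) x 44 (y) x 8 mm with an upright ridge 80 long (x), 18 thick (y) along its middle, flat-sided from 8 to 30 mm above the underside, scalloped top to 37 mm; about 0.15 kg; origin at the centre of the underside, z up. Grip across the ridge. Starts in the tray; 2 to 4 rests are present, the others None
- rest2: finished brush rest, cream fired clay: foot 84 (x) x 44 (y) x 8 mm with an upright ridge 80 long (x), 18 thick (y) along its middle, flat-sided from 8 to 30 mm above the underside, scalloped top to 37 mm; about 0.15 kg; origin at the centre of the underside, z up. Grip across the ridge. Starts in the tray; 2 to 4 rests are present, the others None
- rest3: finished brush rest, cream fired clay: foot 84 (x) x 44 (y) x 8 mm with an upright ridge 80 long (x), 18 thick (y) along its middle, flat-sided from 8 to 30 mm above the underside, scalloped top to 37 mm; about 0.15 kg; origin at the centre of the underside, z up. Grip across the ridge. Starts in the tray; 2 to 4 rests are present, the others None
- rest4: finished brush rest, cream fired clay: foot 84 (x) x 44 (y) x 8 mm with an upright ridge 80 long (x), 18 thick (y) along its middle, flat-sided from 8 to 30 mm above the underside, scalloped top to 37 mm; about 0.15 kg; origin at the centre of the underside, z up. Grip across the ridge. Starts in the tray; 2 to 4 rests are present, the others None
- jar: glaze jar, 76 mm in diameter, about 85 mm high, loose bystander at the end of the row away from the mould; origin at the centre of the underside
- mug: white mug, 82 mm in diameter, 95 mm high, loose bystander on the far side of the bench; origin at the centre of the underside
- bowl: white bowl, 120 mm in diameter, 55 mm high, loose bystander on the far side of the bench; origin at the centre of the underside

How it is judged:
By the outcome, as a careful person would: the job done as asked, in the order asked, and still so for the second after the job is handed in, with the robot touching nothing.
Of rest1, rest2, rest3, rest4 only 2 to 4 are there at a start; the rules pass over those that are not, and their reading is None.
At some moment in a run one of rest1, rest2, rest3, rest4, mould may be knocked a few centimetres aside while the robot is not near it.
It also fails if it takes over 210 s, if anything falls off the work surface, if the arm or the gripper's body presses on something with over 40 N, if the wrist force passes 120 N, or if a joint passes its speed limit or range.

## Working session

There is one attempt and no reset: what is moved stays moved. The work goes in short steps, Python scripts to look and compute and a tool call to move; the robot and the scene stay as the last step left them, time stands still between calls to the robot, and variables do not carry over. Pictures are saved under pics/ and viewed, at most 14 in all, crops included, and the job is handed in when it is done.

Besides the shell and the picture viewer there is one more tool, called after ">>>" by a JSON object that holds its "name" and its "arguments", one argument or row to a line. step_arm: Moves the arm, as the interface text tells. Its arguments: {"type":"object","properties":{"increments":{"type":"array","items":{"type":"array","items":{"type":"number"}}}},"required":["increments"]}

```bash
mkdir -p pics; cat > h.py <<'E'
import numpy as np, cv2
from workcell import ctrl
def cal(n):
    c=ctrl.get_calibration(n); return c,np.array(c["R"]),np.array(c["t"])
def ray(n,u,v,z):
    c,R,t=cal(n); d=R.T@np.array([(u-c["cx"])/c["fx"],(v-c["cy"])/c["fy"],1]); o=-R.T@t
    return o+d*(z-o[2])/d[2]
def proj(n,X):
    c,R,t=cal(n); p=R@np.array(X)+t; return np.array([c["fx"]*p[0]/p[2]+c["cx"],c["fy"]*p[1]/p[2]+c["cy"]])
def snap(n,f): 
    im=ctrl.snapshot(n); cv2.imwrite("pics/"+f,im); return im
E
python3 - <<'E'
from h import *
a=snap("top","top1.png");b=snap("side","side1.png")
for n in("top","side"):
    c,R,t=cal(n);print(n,c["fx"],c["cx"],c["cy"],-R.T@t,R[2])
s=ctrl.state();print(s["ee_pos"],s["tcp_rot"],s["width"],s["time"])
E
```

```text
top 382.4662793366973 257.1670546689414 189.57339540060613 [ 0.35998488 -0.00825463  1.44144552] [ 0.18947366 -0.00554476 -0.98187015]
side 443.7664097582342 253.14042193944857 187.02218138589598 [0.18664665 0.77700433 1.25588357] [ 0.29669389 -0.57018691 -0.76606764]
[ 0.18960274 -0.64765997  0.24163872] [[ 9.59715265e-01  2.80974270e-01 -2.63861497e-04]
 [ 2.80974393e-01 -9.59714730e-01  1.01352126e-03]
 [ 3.15416323e-05 -1.04683015e-03 -9.99999452e-01]] 0.08570709446503197 0.1
```

View pics/top1.png

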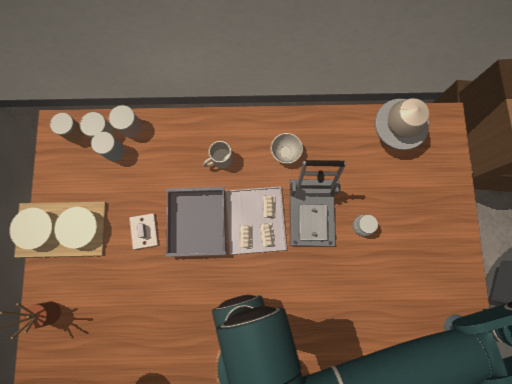

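View pics/side1.png

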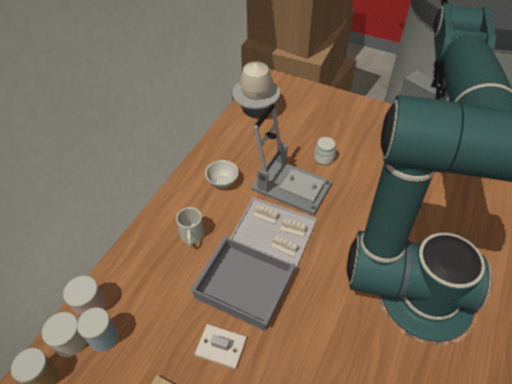

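Top view: three rests at about (268,206), (245,236) and (267,235). The tote is at (197,222), the mould at (143,231), the press at (313,222) and the jar at (367,225).

```bash
cat > m.py <<'E'
from h import *
def blobs(n,im,mask,amin,box=None):
    if box: 
        m2=np.zeros_like(mask); x0,y0,x1,y1=box; m2[y0:y1,x0:x1]=mask[y0:y1,x0:x1]; mask=m2
    cs,_=cv2.findContours(mask,cv2.RETR_EXTERNAL,cv2.CHAIN_APPROX_NONE)
    return [c for c in cs if cv2.contourArea(c)>amin]
def rect(n,c,z):
    P=np.array([ray(n,*p[0],z)[:2] for p in c],np.float32)*1000
    (x,y),(w,h),a=cv2.minAreaRect(P)
    if w<h: w,h,a=h,w,a+90
    return np.round([x,y,w,h,(a+90)%180-90],1)
E
python3 - <<'E'
from m import *
im=cv2.imread("pics/top1.png");hsv=cv2.cvtColor(im,cv2.COLOR_BGR2HSV)
for p in [(268,206),(245,236),(275,220),(256,200),(135,220),(142,231),(150,240),(197,222),(313,210),(295,235),(313,236)]: print(p,hsv[p[1],p[0]],im[p[1],p[0]])
c=im[170:265,120:350];cv2.imwrite("pics/c1.png",cv2.resize(c,None,fx=3.4,fy=3.4,interpolation=cv2.INTER_CUBIC))
E
```

```text
(268, 206) [ 16  61 181] [138 161 181]
(245, 236) [ 16  62 210] [159 186 210]
(275, 220) [ 10  28 189] [168 175 189]
(256, 200) [ 10  31 195] [171 179 195]
(135, 220) [ 17  44 220] [182 203 220]
(142, 231) [  9  32 186] [163 170 186]
(150, 240) [ 15  45 222] [183 203 222]
(197, 222) [  7  17 132] [123 125 132]
(313, 210) [19 30 95] [84 91 95]
(295, 235) [ 15  17 120] [112 116 120]
(313, 236) [ 17  26 155] [139 148 155]
```

View pics/c1.png

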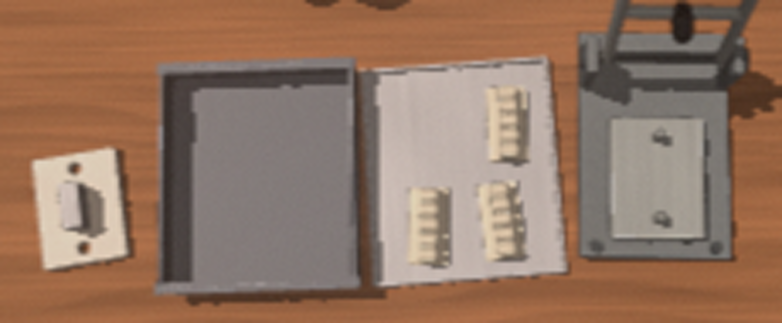

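The crop shows the mould with its rib along x and holes at both ends, an empty tote, three rests with ridges roughly along x, and two pins on the bed. Next I measure them.

```bash
python3 - <<'E'
from m import *
T=cv2.imread("pics/top1.png");S=cv2.imread("pics/side1.png")
def sh(n,im,lo,hi,box,amin,z):
    m=cv2.inRange(cv2.cvtColor(im,cv2.COLOR_BGR2HSV),lo,hi)
    for c in blobs(n,im,m,amin,box): 
        M=cv2.moments(c); print(n,rect(n,c,z),"px",round(M['m10']/M['m00'],1),round(M['m01']/M['m00'],1))
print("rests");sh("top",T,(8,42,120),(28,110,255),(234,190,283,252),60,.02)
sh("side",S,(8,42,120),(28,110,255),(240,203,312,258),60,.02)
print("mould");sh("top",T,(8,36,150),(28,80,255),(126,206,164,254),200,.014)
sh("side",S,(8,30,150),(28,80,255),(190,320,250,370),200,.014)
print("tote");sh("top",T,(0,0,40),(180,70,160),(160,180,229,265),1500,.055)
print("tray");sh("top",T,(0,0,130),(180,60,255),(227,180,290,262),1500,.012)
print("jar");sh("top",T,(0,0,100),(180,60,255),(350,208,385,242),150,.085)
# clicked px: crop /3.4 + offset
f=lambda x,y:(120+(x+.5)/3.4-.5,170+(y+.5)/3.4-.5)
for k,x,y,z in [("holeB",75,167,.014),("holeF",83,247,.014),("pinB",660,134,.068),("pinF",660,216,.068),("bedTL",611,119,.04),("bedTR",705,122,.04),("bedBL",611,238,.04),("bedBR",705,240,.04),("baseBL",580,257,.02),("baseBR",732,260,.02),
 ("toteTL",158,68,.055),("toteTR",353,59,.055),("toteBR",360,289,.055),("toteBL",157,291,.055),("trTL",374,70,.012),("trTR",546,58,.012),("trBR",568,272,.012),("trBL",376,287,.012)]:
    print(k,np.round(ray("top",*f(x,y),z)[:2]*1000,1))
E
```

```text
rests
top [460.5  30.3  81.1  40.8  -0.9] px 245.4 236.2
top [464.8 -49.5  83.5  44.3   6.4] px 266.8 234.2
top [571.4 -58.3  83.7  44.2   1.7] px 268.6 205.4
side [461.4  34.1  83.2  45.4  -1.4] px 284.4 245.7
side [464.8 -46.1  81.8  48.4   7.4] px 293.3 227.0
side [572.6 -54.9  85.5  47.8  -1.1] px 265.9 213.8
mould
top [487.  412.3 120.4  91.2   8.9] px 142.8 231.0
side [489.  412.5 122.5  95.8   8.6] px 220.2 345.8
tote
top [517.  210.4 249.5 213.5   1.5] px 195.6 221.4
tray
top [521.6 -10.7 239.8 204.3   3.2] px 257.0 220.3
jar
top [ 488.4 -396.2   87.9   69.7  -73. ] px 364.9 224.6
holeB [532.2 418. ]
holeF [444.6 406. ]
pinB [ 549.3 -219.6]
pinF [ 462.3 -215.5]
bedTL [ 570.6 -171.3]
bedTR [ 565.4 -273.6]
bedBL [ 441.9 -166.2]
bedBR [ 437.9 -266.7]
baseBL [ 423.3 -134.1]
baseBR [ 417.  -298.5]
toteTL [633.5 319.8]
toteTR [639.5 108.3]
toteBR [392.8 101.5]
toteBL [394.8 314.7]
trTL [635.2  88.4]
trTR [ 645.3 -104.5]
trBR [ 407.8 -121.1]
trBL [395.6  87.5]
```

```bash
cat > go.py <<'E'
import sys; from h import *
from scipy.spatial.transform import Rotation as Ro
# usage: go.py x,y,z,yaw[,pitch] ... (mm,deg): increments (cm,deg) from the current pose
s=ctrl.state();p=np.array(s["ee_pos"]);R=np.array(s["tcp_rot"])
print("t",s["time"],"p",np.round(p*1000,1),"yaw",round(np.degrees(np.arctan2(R[1,0],R[0,0])),2),"w",round(s["width"]*1000,1),"F",np.round(s["ft_force"],1))
for a in sys.argv[1:]:
    v=[float(k) for k in a.split(",")]
    Rt=(Ro.from_euler("z",v[3],degrees=True)*Ro.from_euler("y",v[4] if len(v)>4 else 0,degrees=True)*Ro.from_euler("x",180,degrees=True)).as_matrix()
    print(a,np.round(R.T@(np.array(v[:3])/1000-p)*100,2),np.round(Ro.from_matrix(R.T@Rt).as_rotvec(degrees=True),1))
E
python3 go.py 465,-49.5,200,7 465,-49.5,80,7 465,-49.5,27,7
```

```text
t 0.1 p [ 189.6 -647.7  241.6] yaw 16.32 w 85.7 F [0.2 0.2 0.3]
465,-49.5,200,7 [ 43.24 -49.66   4.22] [-0.1  0.   9.3]
465,-49.5,80,7 [ 43.24 -49.65  16.22] [-0.1  0.   9.3]
465,-49.5,27,7 [ 43.24 -49.65  21.52] [-0.1  0.   9.3]
```

>>> {"name": "step_arm", "arguments": {
  "increments": [
    [0.55, 43.2, -49.7, 4.2, 0, 0, 9.3],
    [0.55, 43.2, -49.7, 4.2, 0, 0, 9.3],
    [0.55, 43.2, -49.7, 4.2, 0, 0, 9.3],
    [0.55, 43.2, -49.7, 4.2, 0, 0, 9.3],
    [0.55, 43.2, -49.7, 4.2, 0, 0, 9.3],
    [0.55, 43.2, -49.7, 4.2, 0, 0, 9.3],
    [0.55, 43.2, -49.7, 4.2, 0, 0, 9.3],
    [0.55, 43.2, -49.7, 4.2, 0, 0, 9.3],
    [0.55, 43.2, -49.7, 4.2, 0, 0, 9.3],
    [0.55, 43.2, -49.7, 4.2, 0, 0, 9.3],
    [0.55, 43.2, -49.7, 4.2, 0, 0, 9.3],
    [0.55, 43.2, -49.7, 4.2, 0, 0, 9.3],
    [0.55, 43.2, -49.7, 4.2, 0, 0, 9.3],
    [0.55, 43.2, -49.7, 4.2, 0, 0, 9.3],
    [0.55, 43.2, -49.7, 4.2, 0, 0, 9.3],
    [0.55, 43.2, -49.7, 12, 0, 0, 9.3],
    [0.55, 43.2, -49.7, 16.2, 0, 0, 9.3],
    [0.55, 43.2, -49.7, 16.2, 0, 0, 9.3]
  ]
}}

```text
time: 2.35
ee_pos: [0.4624, -0.0496, 0.0771]
tcp_rot: [[0.993, 0.121, -0.006], [0.121, -0.993, 0.001], [-0.006, -0.002, -1.0]]
ft_force: [-0.2, 1.0, 0.7]
width: 0.0469
grip_force: 0.0
```

```bash
python3 go.py 465,-49.5,27,7 
```

```text
t 2.35 p [462.4 -49.6  77.1] yaw 6.97 w 46.9 F [-0.2  1.   0.7]
465,-49.5,27,7 [0.29 0.03 5.01] [-0.1  0.4 -0. ]
```

>>> {"name": "step_arm", "arguments": {
  "increments": [
    [0.55, 0.1, 0, 2.5, 0, 0, 0],
    [0.55, 0.2, 0, 4.0, 0, 0, 0],
    [0.55, 0.2, 0, 4.9, 0, 0.2, 0],
    [0.55, 0.2, 0, 4.9, 0, 0.2, 0],
    [0, 0.2, 0, 4.9, 0, 0.2, 0],
    [0, 0.2, 0, 4.9, 0, 0.2, 0],
    [0, 0.2, 0, 4.9, 0, 0.2, 0],
    [0, 0.2, 0, 4.9, 0, 0.2, 0],
    [0, 0.2, 0, 4.9, 0, 0.2, 0],
    [0, 0.2, 0, 4.9, 0, 0.2, 0]
  ]
}}

```text
time: 3.6
ee_pos: [0.4671, -0.0493, 0.0323]
tcp_rot: [[0.992, 0.122, 0.005], [0.122, -0.993, 0.0], [0.005, 0.0, -1.0]]
ft_force: [-1.4, 0.0, 6.2]
width: 0.0164
grip_force: 59.7
```

```bash
python3 go.py 465,-49.5,130,7 517,155,150,1.5 517,155,65,1.5 517,155,30,1.5
```

```text
t 3.6 p [467.1 -49.3  32.3] yaw 7.02 w 16.4 F [-1.4  0.   6.2]
465,-49.5,130,7 [-0.16  0.   -9.77] [ 0.  -0.3  0. ]
517,155,150,1.5 [  7.51 -19.66 -11.74] [ 0.  -0.3  5.5]
517,155,65,1.5 [  7.46 -19.66  -3.24] [ 0.  -0.3  5.5]
517,155,30,1.5 [  7.45 -19.66   0.26] [ 0.  -0.3  5.5]
```

>>> {"name": "step_arm", "arguments": {
  "increments": [
    [0, 0, 0, -5, 0, 0, 0],
    [0, 0, 0, -10, 0, 0, 0],
    [0, 0, 0, -11, 0, 0, 0],
    [0, 7.5, -19.7, -11.7, 0, -0.2, 5.5],
    [0, 7.5, -19.7, -11.7, 0, -0.2, 5.5],
    [0, 7.5, -19.7, -11.7, 0, -0.2, 5.5],
    [0, 7.5, -19.7, -11.7, 0, -0.2, 5.5],
    [0, 7.5, -19.7, -11.7, 0, -0.2, 5.5],
    [0, 7.5, -19.7, -11.7, 0, -0.2, 5.5],
    [0, 7.5, -19.7, -7, 0, -0.2, 5.5],
    [0, 7.5, -19.7, -3.2, 0, -0.2, 5.5],
    [0, 7.5, -19.7, -3.2, 0, -0.2, 5.5],
    [0, 7.5, -19.7, -3.2, 0, -0.2, 5.5]
  ]
}}

```text
time: 5.22
ee_pos: [0.5175, 0.1551, 0.0652]
tcp_rot: [[1.0, 0.026, 0.002], [0.026, -1.0, 0.001], [0.002, -0.0, -1.0]]
ft_force: [-0.1, 0.2, -0.9]
width: 0.0165
grip_force: 59.1
```

```bash
python3 - <<'E'
from h import *
a=snap("top","top2.png");b=snap("side","side2.png")
cv2.imwrite("pics/c2.png",np.hstack([cv2.resize(a[170:265,160:350],(380,190)),cv2.resize(b[150:330,180:340],(380,428))[:190]]) if 0 else cv2.resize(b[150:330,180:340],(640,560)))
E
python3 go.py 517,155,38,1.5
```

```text
t 5.325 p [517.8 155.4  65.6] yaw 1.49 w 16.0 F [-0.3  0.3 -0.7]
517,155,38,1.5 [-0.08  0.04  2.76] [-0.  -0.1 -0. ]
```

View pics/c2.png

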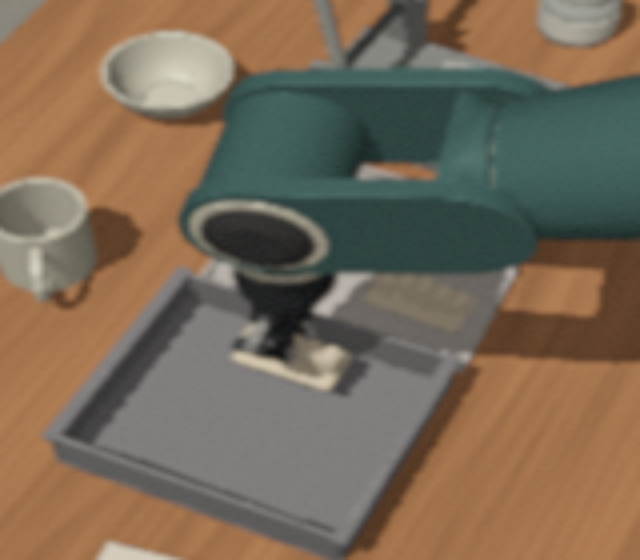

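The rest is held upright over the tote, clear of its walls. I lower it and release.

>>> {"name": "step_arm", "arguments": {
  "increments": [
    [0, 0, 0, 1.5, 0, 0, 0],
    [0, 0, 0, 2.5, 0, 0, 0],
    [0, 0, 0, 3.0, 0, 0, 0],
    [0, 0, 0, 3.2, 0, 0, 0],
    [0, 0, 0, 3.3, 0, 0, 0],
    [0, 0, 0, 3.3, 0, 0, 0]
  ]
}}

```text
time: 6.08
ee_pos: [0.517, 0.1556, 0.0332]
tcp_rot: [[1.0, 0.027, -0.0], [0.027, -1.0, 0.0], [-0.0, -0.0, -1.0]]
ft_force: [-21.8, -5.0, 37.6]
width: 0.0164
grip_force: 64.1
```

```bash
python3 go.py 517,155,150,1.5 460.5,30.5,150,-1 460.5,30.5,80,-1
```

```text
t 6.075 p [517.  155.6  33.2] yaw 1.53 w 16.4 F [-21.8  -5.   37.6]
517,155,150,1.5 [ -0.     0.06 -11.68] [-0.  0.  0.]
460.5,30.5,150,-1 [ -5.98  12.35 -11.68] [-0.   0.   2.5]
460.5,30.5,80,-1 [-5.98 12.35 -4.68] [-0.   0.   2.5]
```

>>> {"name": "step_arm", "arguments": {
  "increments": [
    [0, 0, 0, -0.1, 0, 0, 0],
    [0.4, 0, 0, -0.1, 0, 0, 0],
    [0.4, 0, 0, -0.1, 0, 0, 0],
    [0.4, 0, 0, -0.1, 0, 0, 0],
    [0.4, 0, 0, -3, 0, 0, 0],
    [0.4, 0, 0, -8, 0, 0, 0],
    [0.4, 0, 0, -11.7, 0, 0, 0],
    [0.55, -6, 12.3, -11.7, 0, 0, 2.5],
    [0.55, -6, 12.3, -11.7, 0, 0, 2.5],
    [0.55, -6, 12.3, -11.7, 0, 0, 2.5],
    [0.55, -6, 12.3, -11.7, 0, 0, 2.5],
    [0.55, -6, 12.3, -4.7, 0, 0, 2.5],
    [0.55, -6, 12.3, -4.7, 0, 0, 2.5],
    [0.55, -6, 12.3, -4.7, 0, 0, 2.5]
  ]
}}

```text
time: 7.82
ee_pos: [0.4605, 0.0316, 0.0783]
tcp_rot: [[1.0, -0.016, -0.001], [-0.016, -1.0, 0.0], [-0.001, -0.0, -1.0]]
ft_force: [-0.4, 0.4, 0.9]
width: 0.0472
grip_force: 0.0
```

```bash
python3 - <<'E'
from m import *
T=snap("top","top3.png");S=snap("side","side3.png")
for n,im,box in(("top",T,(168,185,283,260)),("side",S,(190,195,315,330))):
    m=cv2.inRange(cv2.cvtColor(im,cv2.COLOR_BGR2HSV),(8,38,110),(28,110,255))
    for c in blobs(n,im,m,50,box): print(n,rect(n,c,.014))
E
python3 go.py 460.5,30.5,30,-1
```

```text
top [5.155e+02 1.587e+02 8.280e+01 3.760e+01 1.000e-01]
top [571.7 -57.9  85.5  45.6   1.7]
side [517.4 156.4  87.3  48.8   2.5]
side [461.5  30.   85.   50.   -1.9]
side [573.5 -58.3  88.4  49.7   1. ]
side [642.7  95.5 433.7  79.3  80.8]
t 7.925 p [461.2  31.3  79.5] yaw -0.95 w 47.0 F [ 0.1 -0.8 -0.3]
460.5,30.5,30,-1 [-0.08  0.09  4.95] [-0.  -0.1  0.1]
```

>>> {"name": "step_arm", "arguments": {
  "increments": [
    [0.55, -0.1, 0.1, 2.5, 0, 0, 0],
    [0.55, -0.1, 0.1, 4.0, 0, 0, 0],
    [0.55, -0.1, 0.1, 4.9, 0, 0, 0],
    [0.55, -0.1, 0.1, 4.9, 0, 0, 0],
    [0, -0.1, 0.1, 4.9, 0, 0, 0],
    [0, -0.1, 0.1, 4.9, 0, 0, 0],
    [0, -0.1, 0.1, 4.9, 0, 0, 0],
    [0, -0.1, 0.1, 4.9, 0, 0, 0],
    [0, -0.1, 0.1, 4.9, 0, 0, 0],
    [0, -0.1, 0.1, 4.9, 0, 0, 0]
  ]
}}

```text
time: 9.18
ee_pos: [0.4596, 0.0299, 0.0295]
tcp_rot: [[1.0, -0.017, 0.001], [-0.017, -1.0, 0.0], [0.001, -0.0, -1.0]]
ft_force: [-0.3, 0.7, 6.5]
width: 0.0168
grip_force: 59.6
```

```bash
python3 go.py 460.5,30.5,140,-1 517,265,150,1.5 517,265,38,1.5
```

```text
t 9.175 p [459.6  29.9  29.5] yaw -0.98 w 16.8 F [-0.3  0.7  6.5]
460.5,30.5,140,-1 [  0.1   -0.06 -11.05] [-0.  -0.1  0. ]
517,265,150,1.5 [  5.35 -23.6  -12.04] [-0.  -0.1 -2.5]
517,265,38,1.5 [  5.33 -23.6   -0.84] [-0.  -0.1 -2.5]
```

>>> {"name": "step_arm", "arguments": {
  "increments": [
    [0, 0, 0, -5, 0, 0, 0],
    [0, 0, 0, -10, 0, 0, 0],
    [0, 5.4, -23.6, -12, 0, 0, -2.5],
    [0, 5.4, -23.6, -12, 0, 0, -2.5],
    [0, 5.4, -23.6, -12, 0, 0, -2.5],
    [0, 5.4, -23.6, -12, 0, 0, -2.5],
    [0, 5.4, -23.6, -12, 0, 0, -2.5],
    [0, 5.4, -23.6, -12, 0, 0, -2.5],
    [0, 5.4, -23.6, -12, 0, 0, -2.5],
    [0, 5.4, -23.6, -7, 0, 0, -2.5],
    [0, 5.4, -23.6, -3, 0, 0, -2.5],
    [0, 5.4, -23.6, -0.8, 0, 0, -2.5],
    [0, 5.4, -23.6, -0.8, 0, 0, -2.5],
    [0, 5.4, -23.6, -0.8, 0, 0, -2.5]
  ]
}}

```text
time: 10.92
ee_pos: [0.5178, 0.2647, 0.038]
tcp_rot: [[1.0, 0.026, 0.001], [0.026, -1.0, 0.001], [0.001, -0.001, -1.0]]
ft_force: [-0.4, 0.2, -0.6]
width: 0.0164
grip_force: 59.2
```

```bash
python3 go.py 517,265,31.5,1.5 517,265,140,1.5 571.5,-58,140,1.2
```

```text
t 10.925 p [517.8 264.7  38. ] yaw 1.48 w 16.4 F [-0.4  0.2 -0.6]
517,265,31.5,1.5 [-0.08 -0.03  0.65] [-0.  -0.1 -0. ]
517,265,140,1.5 [ -0.06  -0.04 -10.2 ] [-0.  -0.1 -0. ]
571.5,-58,140,1.2 [  4.56  32.39 -10.22] [-0.  -0.1  0.3]
```

>>> {"name": "step_arm", "arguments": {
  "increments": [
    [0, 0, 0, 0.3, 0, 0, 0],
    [0, 0, 0, 0.65, 0, 0, 0],
    [0, 0, 0, 0.7, 0, 0, 0],
    [0.4, 0, 0, 0.7, 0, 0, 0],
    [0.4, 0, 0, 0.7, 0, 0, 0],
    [0.4, 0, 0, 0.7, 0, 0, 0],
    [0.4, 0, 0, -4, 0, 0, 0],
    [0.4, 0, 0, -10.2, 0, 0, 0],
    [0.55, 4.6, 32.4, -10.2, 0, 0, 0.3],
    [0.55, 4.6, 32.4, -10.2, 0, 0, 0.3],
    [0.55, 4.6, 32.4, -10.2, 0, 0, 0.3],
    [0.55, 4.6, 32.4, -10.2, 0, 0, 0.3],
    [0.55, 4.6, 32.4, -10.2, 0, 0, 0.3],
    [0.55, 4.6, 32.4, -10.2, 0, 0, 0.3],
    [0.55, 4.6, 32.4, -10.2, 0, 0, 0.3],
    [0.55, 4.6, 32.4, -10.2, 0, 0, 0.3],
    [0.55, 4.6, 32.4, -4.2, 0, 0, 0.3],
    [0.55, 4.6, 32.4, -4.2, 0, 0, 0.3],
    [0.55, 4.6, 32.4, -4.2, 0, 0, 0.3]
  ]
}}

```text
time: 13.3
ee_pos: [0.5723, -0.057, 0.0803]
tcp_rot: [[1.0, 0.022, 0.001], [0.022, -1.0, 0.0], [0.001, -0.0, -1.0]]
ft_force: [0.2, 0.1, 0.5]
width: 0.0473
grip_force: 0.0
```

```bash
python3 - <<'E'
from m import *
T=snap("top","top4.png");S=snap("side","side4.png")
for n,im,box in(("top",T,(168,185,283,260)),("side",S,(190,195,315,330))):
    m=cv2.inRange(cv2.cvtColor(im,cv2.COLOR_BGR2HSV),(8,38,110),(28,110,255))
    for c in blobs(n,im,m,50,box): print(n,rect(n,c,.014))
for n,im,b in(("top",T,(120,206,166,262)),("side",S,(180,315,260,375))):
    m=cv2.inRange(cv2.cvtColor(im,cv2.COLOR_BGR2HSV),(8,30,150),(28,80,255))
    for c in blobs(n,im,m,200,b): print("mould",rect(n,c,.014))
E
python3 go.py 571.5,-58,29,1.2
```

```text
top [5.154e+02 1.550e+02 8.320e+01 4.470e+01 4.000e-01]
top [518.  267.1  82.7  45.    0.9]
top [548.8 -59.2  45.2  37.9  88.7]
side [520.8 267.5  87.9  46.6   2.3]
side [516.6 156.4  88.9  48.5   1.4]
side [574.6 -57.9  87.3  51.6   3. ]
side [649.2 104.4 422.9  25.1  89.5]
mould [487.1 412.1 120.4  91.7   8.8]
mould [488.9 412.7 122.6  96.3   8.5]
t 13.4 p [572.7 -57.4  81. ] yaw 1.25 w 46.8 F [ 0.1 -0.9 -0.3]
571.5,-58,29,1.2 [-0.14  0.05  5.2 ] [ 0.  -0.2  0.1]
```

>>> {"name": "step_arm", "arguments": {
  "increments": [
    [0.55, 0, 0, 2.5, 0, 0, 0],
    [0.55, 0, 0, 4.0, 0, 0, 0],
    [0.55, 0, 0, 5.1, 0, 0, 0],
    [0.55, 0, 0, 5.1, 0, 0, 0],
    [0, 0, 0, 5.1, 0, 0, 0],
    [0, 0, 0, 5.1, 0, 0, 0],
    [0, 0, 0, 5.1, 0, 0, 0],
    [0, 0, 0, 5.1, 0, 0, 0],
    [0, 0, 0, 5.1, 0, 0, 0],
    [0, 0, 0, 5.1, 0, 0, 0]
  ]
}}

```text
time: 14.65
ee_pos: [0.5722, -0.0578, 0.0285]
tcp_rot: [[1.0, 0.021, 0.001], [0.021, -1.0, -0.0], [0.001, 0.0, -1.0]]
ft_force: [-0.8, 0.3, 6.7]
width: 0.0165
grip_force: 59.9
```

```bash
python3 go.py 571.5,-58,140,1.2 517,210.5,140,1.5 517,210.5,38,1.5
```

```text
t 14.65 p [572.2 -57.8  28.5] yaw 1.22 w 16.5 F [-0.8  0.3  6.7]
571.5,-58,140,1.2 [ -0.06   0.02 -11.15] [ 0.  -0.1  0. ]
517,210.5,140,1.5 [ -4.94 -26.94 -11.16] [ 0.  -0.1 -0.3]
517,210.5,38,1.5 [ -4.95 -26.94  -0.96] [ 0.  -0.1 -0.3]
```

>>> {"name": "step_arm", "arguments": {
  "increments": [
    [0, 0, 0, -5, 0, 0, 0],
    [0, 0, 0, -11.2, 0, 0, 0],
    [0, -4.9, -26.9, -11.2, 0, 0, -0.3],
    [0, -4.9, -26.9, -11.2, 0, 0, -0.3],
    [0, -4.9, -26.9, -11.2, 0, 0, -0.3],
    [0, -4.9, -26.9, -11.2, 0, 0, -0.3],
    [0, -4.9, -26.9, -11.2, 0, 0, -0.3],
    [0, -4.9, -26.9, -11.2, 0, 0, -0.3],
    [0, -4.9, -26.9, -11.2, 0, 0, -0.3],
    [0, -4.9, -26.9, -6, 0, 0, -0.3],
    [0, -4.9, -26.9, -3, 0, 0, -0.3],
    [0, -4.9, -26.9, -0.9, 0, 0, -0.3],
    [0, -4.9, -26.9, -0.6, 0, 0, -0.3],
    [0, -4.9, -26.9, -0.3, 0, 0, -0.3],
    [0, -4.9, -26.9, -0.15, 0, 0, -0.3],
    [0, -4.9, -26.9, -0.15, 0, 0, -0.3]
  ]
}}

```text
time: 16.65
ee_pos: [0.5173, 0.2103, 0.0297]
tcp_rot: [[1.0, 0.027, 0.001], [0.027, -1.0, 0.001], [0.001, -0.0, -1.0]]
ft_force: [0.7, -0.3, -1.7]
width: 0.0165
grip_force: 59.1
```

```bash
python3 go.py 517,210.5,130,1.5 488,412,150,8.6 488,412,100,8.6 
```

```text
t 16.65 p [517.3 210.3  29.7] yaw 1.52 w 16.5 F [ 0.7 -0.3 -1.7]
517,210.5,130,1.5 [ -0.02  -0.02 -10.03] [-0. -0.  0.]
488,412,150,8.6 [ -2.38 -20.24 -12.02] [-0.  -0.  -7.1]
488,412,100,8.6 [ -2.38 -20.24  -7.02] [-0.  -0.  -7.1]
```

>>> {"name": "step_arm", "arguments": {
  "increments": [
    [0.4, 0, 0, 0, 0, 0, 0],
    [0.4, 0, 0, 0, 0, 0, 0],
    [0.4, 0, 0, 0, 0, 0, 0],
    [0.4, 0, 0, -4, 0, 0, 0],
    [0.4, 0, 0, -10, 0, 0, 0],
    [0.6, -2.4, -20.2, -12, 0, 0, -7.1],
    [0.6, -2.4, -20.2, -12, 0, 0, -7.1],
    [0.6, -2.4, -20.2, -12, 0, 0, -7.1],
    [0.6, -2.4, -20.2, -12, 0, 0, -7.1],
    [0.6, -2.4, -20.2, -12, 0, 0, -7.1],
    [0.6, -2.4, -20.2, -7, 0, 0, -7.1],
    [0.6, -2.4, -20.2, -7, 0, 0, -7.1],
    [0.6, -2.4, -20.2, -7, 0, 0, -7.1],
    [0.6, -2.4, -20.2, -7, 0, 0, -7.1]
  ]
}}

```text
time: 18.4
ee_pos: [0.4885, 0.4115, 0.1012]
tcp_rot: [[0.989, 0.149, 0.002], [0.149, -0.989, 0.002], [0.002, -0.001, -1.0]]
ft_force: [-0.3, -0.2, 0.6]
width: 0.0512
grip_force: 0.0
```

```bash
python3 - <<'E'
from m import *
T=snap("top","top5.png");S=snap("side","side5.png")
for n,im,box in(("top",T,(168,185,283,260)),("side",S,(190,195,315,330))):
    m=cv2.inRange(cv2.cvtColor(im,cv2.COLOR_BGR2HSV),(8,38,110),(28,110,255))
    for c in blobs(n,im,m,50,box): print(n,rect(n,c,.014))
c=T[165:265,105:385];c2=S[150:370,180:350]
cv2.imwrite("pics/c5.png",np.vstack([cv2.resize(c,(750,268),interpolation=3),cv2.resize(c2[60:160],(560,329),interpolation=3)[:, :].copy() if 0 else np.pad(cv2.resize(c2,(255,330),interpolation=3),((0,0),(0,495),(0,0)))]))
E
python3 go.py 488,412.2,34,8.6
```

```text
top [5.154e+02 1.550e+02 8.320e+01 4.470e+01 4.000e-01]
top [516.9 209.   82.7  41.3   0.8]
top [519.3 267.1  80.2  45.    0.9]
side [533.6 210.7  58.9  41.9   2.6]
side [5.183e+02 1.565e+02 7.820e+01 4.840e+01 5.000e-01]
side [595.5 -58.2 335.1 141.5  43.4]
t 18.5 p [488.2 411.6 100.6] yaw 8.6 w 50.9 F [0.3 0.6 0.7]
488,412.2,34,8.6 [-0.02 -0.06  6.66] [-0.1 -0.1  0. ]
```

View pics/c5.png

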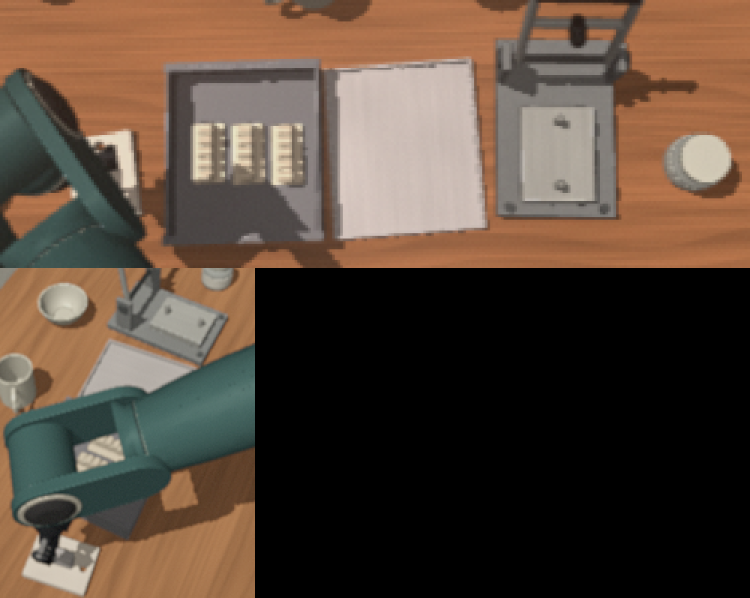

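All three rests stand upright in the tote and the tray is empty. I grip the mould next.

>>> {"name": "step_arm", "arguments": {
  "increments": [
    [0.6, 0, -0.05, 3, 0, 0, 0],
    [0.6, 0, -0.05, 5.5, 0, 0, 0],
    [0.6, 0, -0.05, 6.6, 0, 0, 0],
    [0.6, 0, -0.05, 6.6, 0, 0, 0],
    [0, 0, -0.05, 6.6, 0, 0, 0],
    [0, 0, -0.05, 6.6, 0, 0, 0],
    [0, 0, -0.05, 6.6, 0, 0, 0],
    [0, 0, -0.05, 6.6, 0, 0, 0],
    [0, 0, -0.05, 6.6, 0, 0, 0],
    [0, 0, -0.05, 6.6, 0, 0, 0]
  ]
}}

```text
time: 19.75
ee_pos: [0.4881, 0.4124, 0.0346]
tcp_rot: [[0.989, 0.15, 0.002], [0.15, -0.989, 0.001], [0.002, -0.001, -1.0]]
ft_force: [0.0, -0.2, 6.2]
width: 0.0209
grip_force: 61.1
```

```bash
python3 - <<'E'
from m import *
T=cv2.imread("pics/top5.png");S=cv2.imread("pics/side5.png")
a=cv2.resize(T[195:250,285:340],(550,550),interpolation=cv2.INTER_CUBIC)
b=cv2.resize(S[150:215,245:338],(558,390),interpolation=cv2.INTER_CUBIC)
cv2.imwrite("pics/p_top.png",a);cv2.imwrite("pics/p_side.png",b)
E
python3 go.py 488,412.2,150,8.6
```

```text
t 19.75 p [488.1 412.4  34.6] yaw 8.62 w 20.9 F [ 0.  -0.2  6.2]
488,412.2,150,8.6 [ 0.000e+00  1.000e-02 -1.154e+01] [-0.1 -0.1  0. ]
```

View pics/p_top.png

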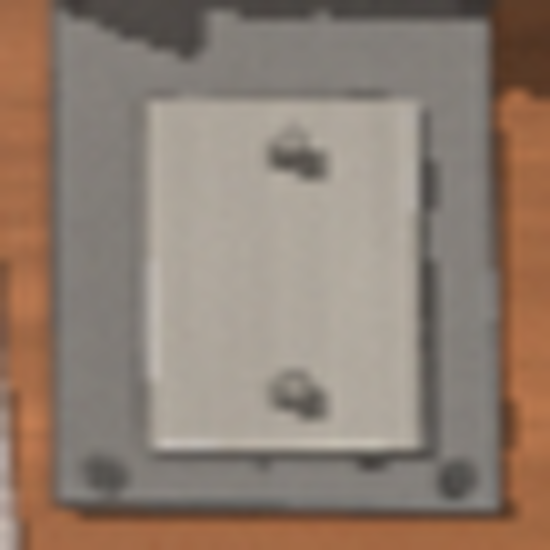

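View pics/p_side.png

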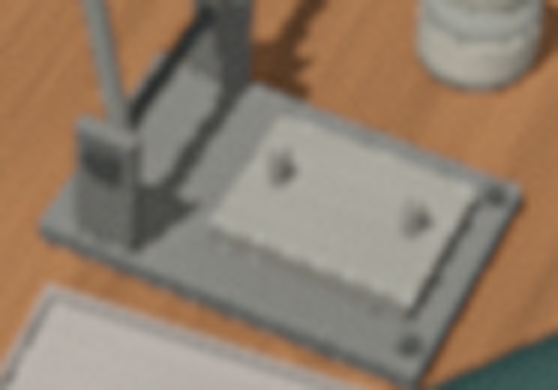

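```bash
python3 - <<'E'
from m import *
T=[cv2.imread("pics/top%d.png"%i) for i in (1,5)];S=[cv2.imread("pics/side%d.png"%i) for i in(1,5)]
for n,ims,box in(("top",T,(296,203,332,243)),("side",S,(280,168,327,204))):
  im=cv2.resize(np.mean(ims,0).astype(np.uint8),None,fx=4,fy=4,interpolation=cv2.INTER_CUBIC)
  for th in(130,140,150):
    h=cv2.cvtColor(im,cv2.COLOR_BGR2HSV); m=((h[...,2]>th)&(h[...,1]<60)).astype(np.uint8)*255
    m=cv2.morphologyEx(m,cv2.MORPH_CLOSE,np.ones((31,31)));m=cv2.morphologyEx(m,cv2.MORPH_OPEN,np.ones((9,9)))
    for c in blobs(n,im,m,6000,[4*b for b in box]):
        c=(c+.5)/4-.5; print(n,th,rect(n,c,.04))
print("pins top",ray("top",313.75,208.0,.068),ray("top",313.8,232.3,.068))
f=lambda x,y:(245+(x+.5)/6-.5,150+(y+.5)/6-.5)
print("pins side",ray("side",*f(282,150),.068),ray("side",*f(417,202),.068))
print("bed corners side",[np.round(ray("side",*f(*p),.04)[:2],4) for p in((276,114),(478,188),(409,303),(210,216))])
E
```

```text
top 130 [ 508.  -222.6  148.   121.8    3.2]
top 140 [ 505.9 -218.   130.   100.    -2.3]
top 150 [ 505.5 -217.9  129.    98.2   -2.3]
side 130 [ 500.3 -215.1  169.8  169.2  -65.4]
side 140 [ 506.4 -224.6  137.2  116.4   -2.3]Traceback (most recent call last):
  File "<stdin>", line 9, in <module>
  File "m.py", line 8, in rect
    P=np.array([ray(n,*p[0],z)[:2] for p in c],np.float32)*1000
                ~~~^^^^^^^^^^^
  File "h.py", line 6, in ray
    c,R,t=cal(n); d=R.T@np.array([(u-c["cx"])/c["fx"],(v-c["cy"])/c["fy"],1]); o=-R.T@t
          ~~~^^^
  File "h.py", line 4, in cal
    c=ctrl.get_calibration(n); return c,np.array(c["R"]),np.array(c["t"])
ValueError: time passes only in moves, steps and waits
```

```bash
sed -i 's/^def cal(n):/import functools\n@functools.lru_cache\ndef cal(n):/' h.py; python3 - <<'E'
from h import *
print("pins top",ray("top",313.75,208.0,.068),ray("top",313.8,232.3,.068))
f=lambda x,y:(245+(x+.5)/6-.5,150+(y+.5)/6-.5)
print("pins side",ray("side",*f(282,150),.068),ray("side",*f(417,202),.068))
print("bed corners side",[np.round(ray("side",*f(*p),.04)[:2],4) for p in((276,114),(478,188),(409,303),(210,216))])
E
python3 go.py 488,412.2,180,8.6 506.3,-218,180,-2.3 506.3,-218,125,-2.3
```

```text
pins top [ 0.55317995 -0.219775    0.068     ] [ 0.46542652 -0.21581812  0.068     ]
pins side [ 0.54969083 -0.21984662  0.068     ] [ 0.46257934 -0.21747735  0.068     ]
bed corners side [array([ 0.5735, -0.2689]), array([ 0.4404, -0.2675]), array([ 0.4446, -0.167 ]), array([ 0.5756, -0.176 ])]
t 19.75 p [488.1 412.4  34.6] yaw 8.62 w 20.9 F [ 0.  -0.2  6.2]
488,412.2,180,8.6 [ 1.000e-02  0.000e+00 -1.454e+01] [-0.1 -0.1  0. ]
506.3,-218,180,-2.3 [ -7.63  62.59 -14.63] [-0.1 -0.1 10.9]
506.3,-218,125,-2.3 [-7.64 62.59 -9.13] [-0.1 -0.1 10.9]
```

>>> {"name": "step_arm", "arguments": {
  "increments": [
    [0, 0, 0, -3, 0, 0, 0],
    [0, 0, 0, -9, 0, 0, 0],
    [0, 0, 0, -14.6, 0, 0, 0],
    [0, -7.6, 62.6, -14.6, 0, 0, 10.9],
    [0, -7.6, 62.6, -14.6, 0, 0, 10.9],
    [0, -7.6, 62.6, -14.6, 0, 0, 10.9],
    [0, -7.6, 62.6, -14.6, 0, 0, 10.9],
    [0, -7.6, 62.6, -14.6, 0, 0, 10.9],
    [0, -7.6, 62.6, -14.6, 0, 0, 10.9],
    [0, -7.6, 62.6, -14.6, 0, 0, 10.9],
    [0, -7.6, 62.6, -14.6, 0, 0, 10.9],
    [0, -7.6, 62.6, -14.6, 0, 0, 10.9],
    [0, -7.6, 62.6, -14.6, 0, 0, 10.9],
    [0, -7.6, 62.6, -14.6, 0, 0, 10.9],
    [0, -7.6, 62.6, -14.6, 0, 0, 10.9],
    [0, -7.6, 62.6, -14.6, 0, 0, 10.9],
    [0, -7.6, 62.6, -11, 0, 0, 10.9],
    [0, -7.6, 62.6, -9.2, 0, 0, 10.9],
    [0, -7.6, 62.6, -9.2, 0, 0, 10.9],
    [0, -7.6, 62.6, -9.2, 0, 0, 10.9]
  ]
}}

```text
time: 22.25
ee_pos: [0.5067, -0.2182, 0.1262]
tcp_rot: [[0.999, -0.039, 0.001], [-0.039, -0.999, -0.0], [0.001, 0.0, -1.0]]
ft_force: [0.1, 0.0, -3.9]
width: 0.021
grip_force: 60.6
```

```bash
python3 - <<'E'
from m import *
T=snap("top","top6.png");S=snap("side","side6.png")
a=cv2.resize(T[185:250,275:350],(600,520),interpolation=cv2.INTER_CUBIC)[:298]
cv2.imwrite("pics/p6.png",np.hstack([cv2.resize(T[190:250,285:340],(390,425),interpolation=3),cv2.resize(S[130:215,245:325],(400,425),interpolation=3)]))
E
python3 go.py 506.3,-218,102,-2.3
```

```text
t 22.35 p [ 506.7 -218.4  126.3] yaw -2.27 w 21.0 F [ 0.  -0.6 -4.1]
506.3,-218,102,-2.3 [-0.05 -0.04  2.43] [ 0.  -0.1  0. ]
```

View pics/p6.png

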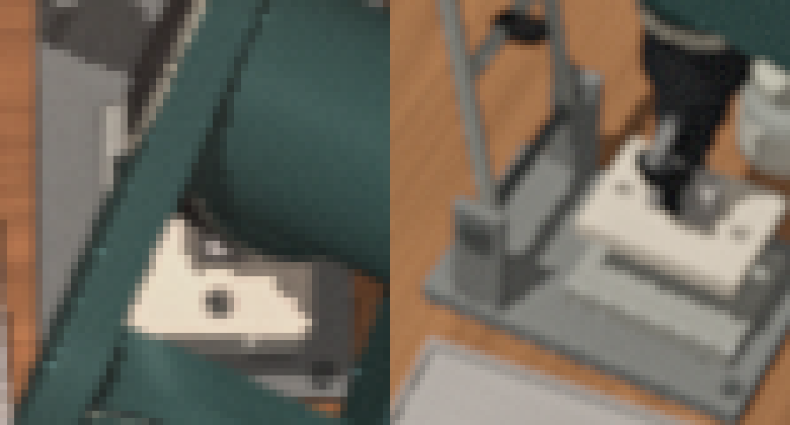

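The top and side crops show the mould over the bed. The front hole is at about (315.5,232.2) top and (314.4,176) side, the back hole at (291.4,167) side.

```bash
python3 - <<'E'
from m import *
z=.1263-.0346+.014
print(ray("top",315.46,232.2,z),ray("side",314.4,176.0,z),ray("side",291.4,167.0,z))
# dark-pixel centroid of holes
T=cv2.imread("pics/top6.png");S=cv2.imread("pics/side6.png")
for n,im,(u,v) in(("top",T,(315,232)),("side",S,(314,176)),("side",S,(291,167))):
    g=cv2.cvtColor(im,cv2.COLOR_BGR2GRAY)[v-3:v+4,u-3:u+4].astype(float); print(g.astype(int)); w=np.clip(170-g,0,None); yy,xx=np.mgrid[v-3:v+4,u-3:u+4]
    p=(w*xx).sum()/w.sum(),(w*yy).sum()/w.sum(); print(n,np.round(p,2),np.round(ray(n,*p,z),4))
E
```

```text
[ 0.46276994 -0.21591958  0.1057    ] [ 0.46506826 -0.2170244   0.1057    ] [ 0.55302144 -0.22058145  0.1057    ]
[[219 217 222 220 220 217 211]
 [221 220 210 189 191 210 217]
 [219 202 148 108 120 170 212]
 [218 191 104  75  93 144 202]
 [220 200 138  84  88 145 204]
 [218 214 183 136 135 183 215]
 [219 220 217 214 213 217 220]]
top [315.33 232.33] [ 0.4623 -0.2154  0.1057]
[[133 156 184 199 202 200 200]
 [175 186 193 194 194 196 199]
 [198 196 181 171 175 183 194]
 [200 192 167 147 153 168 187]
 [202 196 178 160 160 176 195]
 [203 201 197 186 185 194 200]
 [204 203 203 201 201 202 199]]
side [313.04 174.85] [ 0.4712 -0.2199  0.1057]
[[157 187 204 206 205 196 159]
 [188 203 202 200 201 203 183]
 [198 199 185 175 182 194 194]
 [202 190 163 147 158 179 196]
 [203 196 177 164 168 182 197]
 [203 202 197 191 191 194 201]
 [203 203 202 202 201 203 203]]
side [291.01 166.14] [ 0.5559 -0.2238  0.1057]
```

>>> {"name": "step_arm", "arguments": {
  "increments": [
    [0, -0.1, -0.04, 1.2, 0, 0, 0],
    [0, -0.1, -0.04, 2.1, 0, 0, 0],
    [0, -0.1, -0.04, 2.4, 0, 0, 0],
    [0, -0.1, -0.04, 2.6, 0, 0, 0],
    [0, -0.1, -0.04, 2.7, 0, 0, 0],
    [0, -0.1, -0.04, 2.7, 0, 0, 0]
  ]
}}

```text
time: 23.1
ee_pos: [0.5053, -0.2179, 0.0981]
tcp_rot: [[0.999, -0.04, 0.0], [-0.04, -0.999, 0.0], [0.0, -0.0, -1.0]]
ft_force: [-0.5, 0.0, -3.2]
width: 0.0212
grip_force: 60.8
```

```bash
python3 go.py 505.7,-218,98,-2.3; python3 -c "
from h import *
print(ctrl.state()['moment'])"
```

```text
t 23.1 p [ 505.3 -217.9   98.1] yaw -2.28 w 21.2 F [-0.5  0.  -3.2]
505.7,-218,98,-2.3 [0.04 0.01 0.01] [-0. -0.  0.]
[ 0.00732686 -0.08969182  0.02990029]
```

>>> {"name": "step_arm", "arguments": {
  "increments": [
    [0, 0, 0, 0.3, 0, 0, 0],
    [0, 0, 0, 0.6, 0, 0, 0],
    [0, 0, 0, 0.9, 0, 0, 0],
    [0, 0, 0, 0.9, 0, 0, 0]
  ]
}}

```text
time: 23.6
ee_pos: [0.5054, -0.2182, 0.0888]
tcp_rot: [[0.999, -0.04, 0.0], [-0.04, -0.999, -0.0], [0.0, 0.0, -1.0]]
ft_force: [2.9, -4.5, -4.9]
width: 0.0213
grip_force: 60.8
```

>>> {"name": "step_arm", "arguments": {
  "increments": [
    [0, 0.02, 0.03, 0.4, 0, 0, 0],
    [0, 0.02, 0.03, 0.7, 0, 0, 0],
    [0, 0.02, 0.03, 1.0, 0, 0, 0],
    [0, 0.02, 0.03, 1.25, 0, 0, 0],
    [0, 0.02, 0.03, 1.25, 0, 0, 0]
  ]
}}

```text
time: 24.22
ee_pos: [0.5054, -0.2182, 0.0762]
tcp_rot: [[0.999, -0.04, -0.0], [-0.04, -0.999, 0.0], [-0.0, -0.0, -1.0]]
ft_force: [3.1, -3.5, -5.6]
width: 0.0209
grip_force: 60.8
```

Almost seated; a last bit down.

>>> {"name": "step_arm", "arguments": {
  "increments": [
    [0, 0.01, 0.01, 0.1, 0, 0, 0],
    [0, 0.01, 0.01, 0.17, 0, 0, 0],
    [0, 0.01, 0.01, 0.2, 0, 0, 0],
    [0, 0.01, 0.01, 0.2, 0, 0, 0]
  ]
}}

```text
time: 24.72
ee_pos: [0.5055, -0.2183, 0.0746]
tcp_rot: [[0.999, -0.04, -0.0], [-0.04, -0.999, 0.0], [-0.0, -0.0, -1.0]]
ft_force: [0.1, -1.8, -0.3]
width: 0.0209
grip_force: 61.5
```

>>> {"name": "step_arm", "arguments": {
  "increments": [
    [0, 0, 0, 0.1, 0, 0, 0],
    [0, 0, 0, 0.1, 0, 0, 0],
    [0.6, 0, 0, 0.1, 0, 0, 0],
    [0.6, 0, 0, 0.1, 0, 0, 0],
    [0.6, 0, 0, 0.1, 0, 0, 0],
    [0.6, 0, 0, -3, 0, 0, 0],
    [0.6, 0, 0, -8, 0, 0, 0],
    [0.6, -8, 0, -20, 0, 0, 0],
    [0.6, -12, 0, -20, 0, 0, 0],
    [0.6, -12, 0, -20, 0, 0, 0],
    [0.6, -12, 0, -20, 0, 0, 0]
  ]
}}

```text
time: 26.1
ee_pos: [0.3847, -0.2138, 0.2774]
tcp_rot: [[0.999, -0.041, 0.004], [-0.041, -0.999, -0.003], [0.004, 0.002, -1.0]]
ft_force: [0.6, 0.3, -0.2]
width: 0.0512
grip_force: 0.0
```

```bash
python3 - <<'E'
from m import *
T=snap("top","top7.png");S=snap("side","side7.png")
cv2.imwrite("pics/p7.png",np.hstack([cv2.resize(T[150:250,285:345],(270,450),interpolation=3),cv2.resize(S[95:215,230:340],(412,450),interpolation=3)]))
m=cv2.inRange(cv2.cvtColor(S,cv2.COLOR_BGR2HSV),(8,30,150),(28,80,255))
for c in blobs("side",S,m,200,(270,155,335,215)): print("mould",rect("side",c,.054))
E
python3 go.py; python3 -c "
from h import *
b=np.array([505.5,-218.2,0])/1000;c,s=np.cos(np.radians(-2.3)),np.sin(np.radians(-2.3))
for k,x,z in(('bar rest',155,297),('hinge',120,100),('bar end',-74,149)):
  X=b+np.array([c*x,s*x,z])/1000;print(k,X,proj('top',X),proj('side',X))"
```

```text
mould [ 506.3 -212.8  121.7   98.7   -3.1]
t 26.2 p [ 385.7 -213.6  274.4] yaw -2.31 w 51.4 F [ 0.5 -0.2 -0.9]
bar rest [ 0.66037513 -0.22442043  0.297     ] [324.52964226 163.05743266] [264.9083254  115.71910258]
hinge [ 0.62540333 -0.22301582  0.1       ] [315.02101785 186.71293143] [272.9880353  161.02328702]
bar end [ 0.43155961 -0.21523025  0.149     ] [317.65652766 240.49524339] [324.77579901 171.12945472]
```

View pics/p7.png

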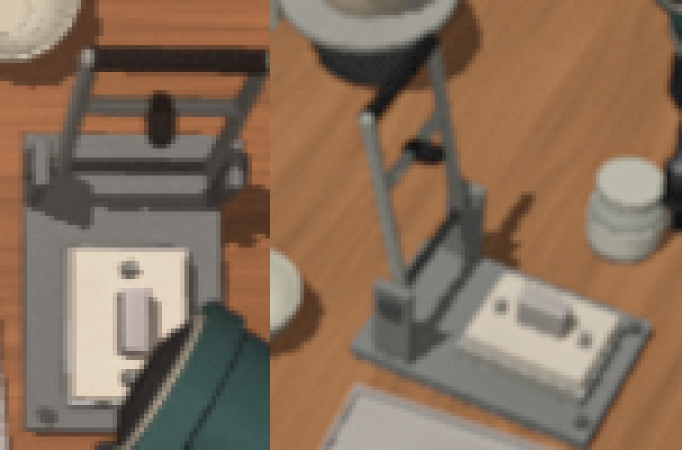

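The mould sits flush over both pins. The lever bar is where predicted: top (324.5,163), side (265,116). Now I plan the stroke.

```bash
cat > lev.py <<'E'
import sys; from h import *
from scipy.spatial.transform import Rotation as Ro
# lev.py sgn  th,alpha,off ... : theta deg of lever, alpha tilt deg (from down toward +x), off = mm backed off along tool axis
B=np.array([.5055,-.2182,0]);Y=-2.3
s=ctrl.state();p=np.array(s["ee_pos"]);R=np.array(s["tcp_rot"])
W=Ro.from_euler("z",Y,degrees=True)
print("t",round(s["time"],2),"p",np.round(p*1000,1),"w",round(s["width"]*1000,1),"F",np.round(s["ft_force"],1),"M",np.round(s["moment"],1),"J",np.round(s["joints"],1))
q=W.inv().apply(p-B); d=W.inv().apply(R[:,2]); g=q-.008*d-np.array([.12,0,.1])
print("grasp rel hinge mm",np.round(g*1000,1),"rad",round(np.hypot(g[0],g[2])*1000,1),"theta",round(np.degrees(np.arctan2(-g[0],g[2]))+10.03,1),"alpha",round(np.degrees(np.arctan2(d[0],-d[2])),1))
for a in sys.argv[2:]:
    th,al,off=[float(k) for k in a.split(",")]
    f=np.radians(th)-.175; b=np.array([.12-.2*np.sin(f),0,.1+.2*np.cos(f)])
    Rt=(W*Ro.from_euler("y",-al,degrees=True)*Ro.from_euler("z",90*float(sys.argv[1]),degrees=True)*Ro.from_euler("x",180,degrees=True)).as_matrix()
    X=B+W.apply(b)+Rt[:,2]*(.008-off/1000)
    print(a,"[%s]"%", ".join("%.2f"%k for k in R.T@(X-p)*100),"[%s]"%", ".join("%.1f"%k for k in Ro.from_matrix(R.T@Rt).as_rotvec(degrees=True)))
E
python3 lev.py 1 0,-20,100 0,-20,0; python3 lev.py -1 0,-20,100
```

```text
t 26.2 p [ 385.7 -213.6  274.4] w 51.4 F [ 0.5 -0.2 -0.9] M [0.  0.  0.1] J [-32.3 -23.8 106.8   0.   97.   60. ]
grasp rel hinge mm [-2.399e+02 -2.000e-01  1.824e+02] rad 301.3 theta 62.8 alpha 0.0
0,-20,100 [30.62, -0.03, -10.88] [15.7, -15.7, -89.0]
0,-20,0 [27.20, -0.03, -1.49] [15.7, -15.7, -89.0]
t 26.2 p [ 385.7 -213.6  274.4] w 51.4 F [ 0.5 -0.2 -0.9] M [0.  0.  0.1] J [-32.3 -23.8 106.8   0.   97.   60. ]
grasp rel hinge mm [-2.399e+02 -2.000e-01  1.824e+02] rad 301.3 theta 62.8 alpha 0.0
0,-20,100 [30.62, -0.03, -10.88] [-15.7, -15.7, 89.0]
```

>>> {"name": "step_arm", "arguments": {
  "increments": [
    [0.6, 0, 0, -15, 0, 0, -20],
    [0.6, 0, 0, -15, 0, 0, -20],
    [0.6, 0, 0, -15, 0, 0, -40],
    [0.6, 10, 0, -15, 0, 0, -40],
    [0.6, 20, 0, -15, 5, -5, -60],
    [0.6, 30.6, 0, -15, 10, -10, -70],
    [0.6, 30.6, 0, -15, 15.7, -15.7, -89],
    [0.6, 30.6, 0, -15, 15.7, -15.7, -89],
    [0.6, 30.6, 0, -15, 15.7, -15.7, -89],
    [0.6, 30.6, 0, -11, 15.7, -15.7, -89],
    [0.6, 30.6, 0, -11, 15.7, -15.7, -89],
    [0.6, 30.6, 0, -11, 15.7, -15.7, -89],
    [0.6, 30.6, 0, -11, 15.7, -15.7, -89]
  ]
}}

```text
time: 27.82
ee_pos: [0.6912, -0.2258, 0.3865]
tcp_rot: [[0.041, 0.94, -0.339], [0.999, -0.039, 0.013], [-0.001, -0.34, -0.941]]
ft_force: [-0.0, -0.1, -0.1]
width: 0.0512
grip_force: 0.0
```

```bash
python3 lev.py 1 0,-20,50 0,-20,0
```

```text
t 27.82 p [ 691.2 -225.8  386.5] w 51.2 F [-0.  -0.1 -0.1] M [-0.  -0.2  0. ] J [-18.1  25.8  47.8  -6.5 125.4 -18.6]
grasp rel hinge mm [ 6.86e+01 -2.00e-01  2.94e+02] rad 301.9 theta -3.1 alpha -19.9
0,-20,50 [0.02, 0.13, 5.28] [0.1, 0.0, -0.0]
0,-20,0 [0.02, 0.12, 10.28] [0.1, 0.0, -0.0]
```

>>> {"name": "step_arm", "arguments": {
  "increments": [
    [0.6, 0, 0.1, 4, 0, 0, 0],
    [0.6, 0, 0.1, 7, 0, 0, 0],
    [0.6, 0, 0.1, 9, 0, 0, 0],
    [0.6, 0, 0.1, 10.2, 0, 0, 0],
    [0.6, 0, 0.1, 10.2, 0, 0, 0],
    [0, 0, 0.1, 10.2, 0, 0, 0],
    [0, 0, 0.1, 10.2, 0, 0, 0],
    [0, 0, 0.1, 10.2, 0, 0, 0],
    [0, 0, 0.1, 10.2, 0, 0, 0],
    [0, 0, 0.1, 10.2, 0, 0, 0]
  ]
}}

```text
time: 29.08
ee_pos: [0.6576, -0.2245, 0.2894]
tcp_rot: [[0.04, 0.939, -0.341], [0.999, -0.038, 0.013], [-0.0, -0.341, -0.94]]
ft_force: [-1.2, 0.2, 6.2]
width: 0.0165
grip_force: 58.7
```

```bash
python3 lev.py 1 3,-18,0 6,-16,0 10,-14,0 14,-12,0 18,-10,0 22,-8,0
```

```text
t 29.07 p [ 657.6 -224.5  289.4] w 16.5 F [-1.2  0.2  6.2] M [0.  0.4 0.1] J [-18.7  20.5  63.6  -6.1 115.  -18.1]
grasp rel hinge mm [ 3.49e+01 -1.00e-01  1.97e+02] rad 200.0 theta -0.0 alpha -20.0
3,-18,0 [0.01, -1.01, 0.21] [-2.0, 0.0, 0.0]
6,-16,0 [0.02, -2.00, 0.47] [-4.0, 0.0, 0.0]
10,-14,0 [0.02, -3.30, 0.90] [-6.0, 0.0, 0.0]
14,-12,0 [0.02, -4.56, 1.42] [-8.0, 0.0, 0.0]
18,-10,0 [0.02, -5.79, 2.02] [-10.0, 0.0, 0.0]
22,-8,0 [0.02, -6.97, 2.71] [-12.0, 0.0, 0.0]
```

```bash
python3 lev.py 1 $(python3 -c "print(' '.join('%d,%.1f,0'%(t,-20+.72*t) for t in range(3,46,3)))") | tail -15
```

```text
3,-17.8,0 [0.01, -1.01, 0.21] [-2.2, 0.0, 0.0]
6,-15.7,0 [0.02, -1.99, 0.47] [-4.3, 0.0, 0.0]
9,-13.5,0 [0.02, -2.96, 0.78] [-6.5, 0.0, 0.0]
12,-11.4,0 [0.02, -3.91, 1.14] [-8.6, 0.0, 0.0]
15,-9.2,0 [0.02, -4.84, 1.55] [-10.8, 0.0, 0.0]
18,-7.0,0 [0.02, -5.75, 2.01] [-13.0, 0.0, 0.0]
21,-4.9,0 [0.02, -6.63, 2.52] [-15.1, 0.0, 0.0]
24,-2.7,0 [0.02, -7.49, 3.07] [-17.3, 0.0, 0.0]
27,-0.6,0 [0.02, -8.31, 3.67] [-19.4, 0.0, 0.0]
30,1.6,0 [0.02, -9.10, 4.31] [-21.6, 0.0, 0.0]
33,3.8,0 [0.02, -9.86, 4.99] [-23.8, 0.0, 0.0]
36,5.9,0 [0.02, -10.58, 5.71] [-25.9, 0.0, 0.0]
39,8.1,0 [0.02, -11.26, 6.47] [-28.1, 0.0, 0.0]
42,10.2,0 [0.02, -11.90, 7.26] [-30.2, 0.0, 0.0]
45,12.4,0 [0.02, -12.50, 8.09] [-32.4, 0.0, 0.0]
```

>>> {"name": "step_arm", "arguments": {
  "increments": [
    [0, 0, -1.0, 0.2, -2.2, 0, 0],
    [0, 0, -2.0, 0.5, -4.3, 0, 0],
    [0, 0, -3.0, 0.8, -6.5, 0, 0],
    [0, 0, -3.9, 1.1, -8.6, 0, 0],
    [0, 0, -4.8, 1.55, -10.8, 0, 0],
    [0, 0, -5.75, 2.0, -13, 0, 0],
    [0, 0, -6.6, 2.5, -15.1, 0, 0],
    [0, 0, -7.5, 3.1, -17.3, 0, 0],
    [0, 0, -8.3, 3.7, -19.4, 0, 0],
    [0, 0, -9.1, 4.3, -21.6, 0, 0],
    [0, 0, -9.9, 5.0, -23.8, 0, 0],
    [0, 0, -10.6, 5.7, -25.9, 0, 0],
    [0, 0, -11.3, 6.5, -28.1, 0, 0],
    [0, 0, -11.9, 7.3, -30.2, 0, 0],
    [0, 0, -12.5, 8.1, -32.4, 0, 0]
  ]
}}

```text
time: 30.95
ee_pos: [0.5131, -0.2196, 0.2572]
tcp_rot: [[0.04, 0.975, 0.22], [0.999, -0.039, -0.012], [-0.003, 0.22, -0.975]]
ft_force: [3.3, -8.1, 8.0]
width: 0.0165
grip_force: 61.5
```

```bash
python3 lev.py 1 $(python3 -c "print(' '.join('%d,%.1f,0'%(t,12.4+.72*(t-45)) for t in list(range(48,85,3))+[86]))")
```

```text
t 30.95 p [ 513.1 -219.6  257.2] w 16.5 F [ 3.3 -8.1  8. ] M [-1.3 -0.9 -0.1] J [-28.5 -15.5 102.8   5.5  81.3 -26.5]
grasp rel hinge mm [-114.1   -1.1  165. ] rad 200.6 theta 44.7 alpha 12.7
48,14.6,0 [0.12, -1.01, 0.52] [-1.9, 0.2, 0.0]
51,16.7,0 [0.12, -1.92, 0.99] [-4.0, 0.2, 0.0]
54,18.9,0 [0.12, -2.80, 1.51] [-6.2, 0.2, 0.0]
57,21.0,0 [0.12, -3.65, 2.07] [-8.3, 0.2, 0.0]
60,23.2,0 [0.12, -4.47, 2.67] [-10.5, 0.2, 0.0]
63,25.4,0 [0.13, -5.25, 3.32] [-12.7, 0.2, 0.0]
66,27.5,0 [0.13, -6.01, 4.01] [-14.8, 0.2, 0.0]
69,29.7,0 [0.13, -6.72, 4.74] [-17.0, 0.2, 0.0]
72,31.8,0 [0.13, -7.40, 5.51] [-19.1, 0.2, 0.1]
75,34.0,0 [0.14, -8.03, 6.31] [-21.3, 0.2, 0.1]
78,36.2,0 [0.14, -8.62, 7.14] [-23.5, 0.2, 0.1]
81,38.3,0 [0.14, -9.17, 8.01] [-25.6, 0.2, 0.1]
84,40.5,0 [0.14, -9.67, 8.90] [-27.8, 0.2, 0.1]
86,41.9,0 [0.15, -9.98, 9.50] [-29.2, 0.2, 0.1]
```

>>> {"name": "step_arm", "arguments": {
  "increments": [
    [0, 0.05, -1.0, 0.5, -1.9, 0.1, 0],
    [0, 0.1, -1.9, 1.0, -4, 0.2, 0],
    [0, 0.1, -2.8, 1.5, -6.2, 0.2, 0],
    [0, 0.1, -3.65, 2.1, -8.3, 0.2, 0],
    [0, 0.1, -4.5, 2.7, -10.5, 0.2, 0],
    [0, 0.1, -5.25, 3.3, -12.7, 0.2, 0],
    [0, 0.1, -6.0, 4.0, -14.8, 0.2, 0],
    [0, 0.1, -6.7, 4.7, -17, 0.2, 0],
    [0, 0.1, -7.4, 5.5, -19.1, 0.2, 0],
    [0, 0.1, -8.0, 6.3, -21.3, 0.2, 0],
    [0, 0.1, -8.6, 7.1, -23.5, 0.2, 0],
    [0, 0.1, -9.2, 8.0, -25.6, 0.2, 0],
    [0, 0.1, -9.5, 8.6, -27, 0.2, 0],
    [0, 0.1, -9.7, 8.9, -27.8, 0.2, 0],
    [0, 0.1, -9.7, 8.9, -27.8, 0.2, 0]
  ]
}}

```text
time: 32.83
ee_pos: [0.438, -0.2159, 0.1503]
tcp_rot: [[0.04, 0.76, 0.649], [0.999, -0.03, -0.026], [-0.0, 0.65, -0.76]]
ft_force: [6.7, -5.6, 10.8]
width: 0.016
grip_force: 61.6
```

```bash
python3 lev.py 1 86,42,0 87,42,0 88,42,0
```

```text
t 32.83 p [ 438.  -215.9  150.3] w 16.0 F [ 6.7 -5.6 10.8] M [-0.9 -1.8 -0.2] J [-43.5 -37.5 132.9  31.1  56.  -52.3]
grasp rel hinge mm [-192.8   -0.4   56.4] rad 200.9 theta 83.7 alpha 40.5
86,42,0 [0.04, -0.59, 0.52] [-1.5, 0.0, 0.0]
87,42,0 [0.04, -0.87, 0.73] [-1.5, 0.0, 0.0]
88,42,0 [0.04, -1.15, 0.94] [-1.5, 0.0, 0.0]
```

>>> {"name": "step_arm", "arguments": {
  "increments": [
    [0, 0, -0.3, 0.3, 0, 0, 0],
    [0, 0, -0.55, 0.5, 0, 0, 0],
    [0, 0, -0.75, 0.7, 0, 0, 0],
    [0, 0, -0.75, 0.7, 0, 0, 0]
  ]
}}

```text
time: 33.33
ee_pos: [0.436, -0.2161, 0.1404]
tcp_rot: [[0.039, 0.761, 0.647], [0.999, -0.029, -0.026], [-0.001, 0.648, -0.762]]
ft_force: [-34.8, -2.1, 25.9]
width: 0.016
grip_force: 66.2
```

```bash
python3 lev.py 1 87,42,0
```

```text
t 33.33 p [ 436.  -216.1  140.4] w 16.0 F [-34.8  -2.1  25.9] M [-0.3  1.4 -0.4] J [-43.7 -37.2 133.7  31.3  55.3 -53. ]
grasp rel hinge mm [-194.7   -0.6   46.5] rad 200.2 theta 86.6 alpha 40.4
87,42,0 [0.06, -0.08, 0.10] [-1.6, 0.0, 0.1]
```

```bash
python3 lev.py 1 $(python3 -c "print(' '.join('%d,%.1f,0'%(t,40.4-.70*(86-t)) for t in list(range(85,47,-2))))")|tail -19
```

```text
85,39.7,0 [0.06, 0.45, -0.31] [0.7, 0.0, 0.1]
83,38.3,0 [0.06, 1.01, -0.69] [2.1, 0.0, 0.1]
81,36.9,0 [0.06, 1.59, -1.06] [3.5, 0.0, 0.1]
79,35.5,0 [0.06, 2.18, -1.41] [4.9, 0.0, 0.1]
77,34.1,0 [0.06, 2.77, -1.73] [6.3, 0.0, 0.1]
75,32.7,0 [0.06, 3.39, -2.04] [7.7, 0.0, 0.1]
73,31.3,0 [0.06, 4.01, -2.32] [9.1, 0.0, 0.1]
71,29.9,0 [0.06, 4.64, -2.58] [10.5, 0.0, 0.1]
69,28.5,0 [0.06, 5.27, -2.82] [11.9, 0.0, 0.1]
67,27.1,0 [0.05, 5.92, -3.03] [13.3, 0.0, 0.1]
65,25.7,0 [0.05, 6.57, -3.22] [14.7, 0.0, 0.1]
63,24.3,0 [0.05, 7.23, -3.39] [16.1, 0.0, 0.1]
61,22.9,0 [0.05, 7.90, -3.54] [17.5, 0.0, 0.1]
59,21.5,0 [0.05, 8.57, -3.66] [18.9, 0.0, 0.1]
57,20.1,0 [0.05, 9.24, -3.76] [20.3, 0.0, 0.1]
55,18.7,0 [0.05, 9.92, -3.84] [21.7, 0.0, 0.1]
53,17.3,0 [0.05, 10.60, -3.89] [23.1, 0.0, 0.1]
51,15.9,0 [0.05, 11.28, -3.92] [24.5, 0.0, 0.1]
49,14.5,0 [0.04, 11.96, -3.92] [25.9, 0.0, 0.1]
```

>>> {"name": "step_arm", "arguments": {
  "increments": [
    [0, 0.05, 0.25, -0.2, 0.4, 0, 0],
    [0, 0.05, 0.5, -0.35, 0.7, 0, 0],
    [0, 0.05, 1.0, -0.7, 2.1, 0, 0],
    [0, 0.05, 1.6, -1.05, 3.5, 0, 0],
    [0, 0.05, 2.2, -1.4, 4.9, 0, 0],
    [0, 0.05, 2.8, -1.75, 6.3, 0, 0],
    [0, 0.05, 3.4, -2.05, 7.7, 0, 0],
    [0, 0.05, 4.0, -2.3, 9.1, 0, 0],
    [0, 0.05, 4.65, -2.6, 10.5, 0, 0],
    [0, 0.05, 5.3, -2.8, 11.9, 0, 0],
    [0, 0.05, 5.9, -3.05, 13.3, 0, 0],
    [0, 0.05, 6.6, -3.2, 14.7, 0, 0],
    [0, 0.05, 7.2, -3.4, 16.1, 0, 0],
    [0, 0.05, 7.9, -3.55, 17.5, 0, 0],
    [0, 0.05, 8.6, -3.65, 18.9, 0, 0],
    [0, 0.05, 9.2, -3.75, 20.3, 0, 0],
    [0, 0.05, 9.9, -3.85, 21.7, 0, 0],
    [0, 0.05, 10.6, -3.9, 23.1, 0, 0],
    [0, 0.05, 11.3, -3.9, 24.5, 0, 0],
    [0, 0.05, 12.0, -3.9, 25.9, 0, 0]
  ]
}}

```text
time: 35.83
ee_pos: [0.5023, -0.2181, 0.2469]
tcp_rot: [[0.039, 0.968, 0.248], [0.999, -0.038, -0.01], [-0.0, 0.248, -0.969]]
ft_force: [-9.4, -7.7, 14.5]
width: 0.0164
grip_force: 65.2
```

```bash
python3 lev.py 1 $(python3 -c "print(' '.join('%.1f,%.1f,0'%(t,14.5-.70*(49-t)) for t in [48-2.4*i for i in range(20)]+[0]))")
```

```text
t 35.83 p [ 502.3 -218.1  246.9] w 16.4 F [-9.4 -7.7 14.5] M [-1.1  1.7 -0.3] J [-29.4 -17.7 105.6   6.6  79.3 -27.7]
grasp rel hinge mm [-125.2   -0.   154.7] rad 199.0 theta 49.0 alpha 14.4
48.0,13.8,0 [0.00, 0.27, -0.23] [0.6, -0.0, 0.1]
45.6,12.1,0 [0.00, 1.02, -0.55] [2.3, -0.0, 0.1]
43.2,10.4,0 [0.00, 1.79, -0.84] [4.0, -0.0, 0.1]
40.8,8.8,0 [0.00, 2.56, -1.10] [5.6, 0.0, 0.1]
38.4,7.1,0 [-0.00, 3.35, -1.32] [7.3, 0.0, 0.1]
36.0,5.4,0 [-0.00, 4.14, -1.51] [9.0, 0.0, 0.1]
33.6,3.7,0 [-0.00, 4.94, -1.67] [10.7, 0.0, 0.1]
31.2,2.0,0 [-0.00, 5.75, -1.79] [12.4, 0.0, 0.1]
28.8,0.4,0 [-0.00, 6.56, -1.87] [14.0, 0.0, 0.1]
26.4,-1.3,0 [-0.00, 7.37, -1.93] [15.7, 0.0, 0.1]
24.0,-3.0,0 [-0.01, 8.19, -1.95] [17.4, 0.0, 0.1]
21.6,-4.7,0 [-0.01, 9.00, -1.93] [19.1, 0.0, 0.1]
19.2,-6.4,0 [-0.01, 9.82, -1.88] [20.8, 0.0, 0.1]
16.8,-8.0,0 [-0.01, 10.63, -1.80] [22.4, 0.0, 0.1]
14.4,-9.7,0 [-0.01, 11.44, -1.68] [24.1, 0.0, 0.1]
12.0,-11.4,0 [-0.01, 12.24, -1.52] [25.8, 0.0, 0.1]
9.6,-13.1,0 [-0.01, 13.03, -1.34] [27.5, 0.0, 0.1]
7.2,-14.8,0 [-0.01, 13.81, -1.12] [29.2, 0.0, 0.1]
4.8,-16.4,0 [-0.01, 14.59, -0.87] [30.8, 0.0, 0.1]
2.4,-18.1,0 [-0.01, 15.35, -0.58] [32.5, 0.0, 0.1]
0.0,-19.8,0 [-0.01, 16.10, -0.26] [34.2, 0.0, 0.1]
```

>>> {"name": "step_arm", "arguments": {
  "increments": [
    [0, 0, 0.3, -0.2, 0.6, 0, 0],
    [0, 0, 1.0, -0.55, 2.3, 0, 0],
    [0, 0, 1.8, -0.85, 4, 0, 0],
    [0, 0, 2.55, -1.1, 5.6, 0, 0],
    [0, 0, 3.35, -1.3, 7.3, 0, 0],
    [0, 0, 4.15, -1.5, 9, 0, 0],
    [0, 0, 4.95, -1.65, 10.7, 0, 0],
    [0, 0, 5.75, -1.8, 12.4, 0, 0],
    [0, 0, 6.55, -1.9, 14, 0, 0],
    [0, 0, 7.4, -1.95, 15.7, 0, 0],
    [0, 0, 8.2, -1.95, 17.4, 0, 0],
    [0, 0, 9.0, -1.95, 19.1, 0, 0],
    [0, 0, 9.8, -1.9, 20.8, 0, 0],
    [0, 0, 10.6, -1.8, 22.4, 0, 0],
    [0, 0, 11.4, -1.7, 24.1, 0, 0],
    [0, 0, 12.2, -1.5, 25.8, 0, 0],
    [0, 0, 13.0, -1.35, 27.5, 0, 0],
    [0, 0, 13.8, -1.1, 29.2, 0, 0],
    [0, 0, 14.6, -0.85, 30.8, 0, 0],
    [0, 0, 15.3, -0.6, 32.4, 0, 0]
  ]
}}

```text
time: 38.33
ee_pos: [0.649, -0.2226, 0.2879]
tcp_rot: [[0.038, 0.949, -0.313], [0.999, -0.035, 0.015], [0.003, -0.314, -0.95]]
ft_force: [-3.1, -1.6, 5.0]
width: 0.0161
grip_force: 65.7
```

```bash
python3 lev.py 1 1,-19,0 0,-20,0
```

```text
t 38.33 p [ 649.  -222.6  287.9] w 16.1 F [-3.1 -1.6  5. ] M [-0.3  1.4  0.3] J [-19.   18.4  66.1  -5.5 113.  -18.2]
grasp rel hinge mm [ 26.1   1.3 195.4] rad 197.2 theta 2.4 alpha -18.3
1,-19,0 [-0.14, 0.43, -0.36] [0.7, -0.2, 0.2]
0,-20,0 [-0.14, 0.76, -0.42] [1.7, -0.2, 0.2]
```

>>> {"name": "step_arm", "arguments": {
  "increments": [
    [0, 0, 0.3, -0.05, 0.6, 0, 0],
    [0, 0, 0.6, -0.1, 1.2, 0, 0],
    [0, 0, 0.85, -0.15, 1.7, 0, 0],
    [0, 0, 0.85, -0.15, 1.7, 0, 0]
  ]
}}

```text
time: 38.83
ee_pos: [0.6571, -0.2228, 0.2861]
tcp_rot: [[0.038, 0.939, -0.34], [0.999, -0.035, 0.017], [0.004, -0.341, -0.94]]
ft_force: [-6.1, 2.1, -2.9]
width: 0.0161
grip_force: 65.8
```

```bash
python3 lev.py 1 0,-20,100; python3 - <<'E'
from h import *
T=snap("top","top8.png");S=snap("side","side8.png")
cv2.imwrite("pics/p8.png",np.hstack([cv2.resize(T[140:250,285:345],(245,450),interpolation=3),cv2.resize(S[95:215,230:340],(412,450),interpolation=3)]))
E
```

```text
t 38.83 p [ 657.1 -222.8  286.1] w 16.1 F [-6.1  2.1 -2.9] M [0.1 0.6 0. ] J [-18.7  20.4  64.   -5.9 114.7 -18.1]
grasp rel hinge mm [ 34.4   1.5 193.6] rad 196.6 theta -0.0 alpha -19.9
0,-20,100 [-0.12, -0.06, -10.33] [0.1, -0.2, 0.2]
```

View pics/p8.png

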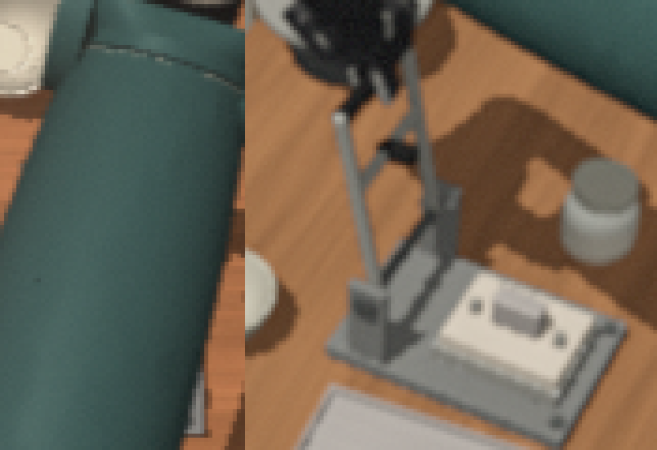

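The lever is back at rest, with its arm in the same place as before the stroke, and the mould is still seated. I let go and withdraw.

>>> {"name": "step_arm", "arguments": {
  "increments": [
    [0.3, 0, 0, 0, 0, 0, 0],
    [0.5, 0, 0, 0, 0, 0, 0],
    [0.6, 0, 0, 0, 0, 0, 0],
    [0.6, 0, 0, 0, 0, 0, 0],
    [0.6, 0, 0, -3, 0, 0, 0],
    [0.6, 0, 0, -8, 0, 0, 0],
    [0.6, 0, 0, -13, 0, 0, 0],
    [0.6, 0, -15, -15, 0, 0, 0],
    [0.6, 0, -30, -9, 0, 0, 0],
    [0.6, 0, -30, -9, 0, 0, 0],
    [0.6, 0, -30, -9, 0, 0, 0],
    [0.6, 0, -30, -9, 0, 0, 0],
    [0.6, -20, -30, -9, 0, 0, 0],
    [0.6, -20, -30, -9, 0, 0, 0],
    [0.6, -20, -30, -9, 0, 0, 0],
    [0.6, -20, -30, -9, 0, 0, 0],
    [0.6, -20, -30, -9, 0, 0, 0]
  ]
}}

```text
time: 41.05
ee_pos: [0.398, -0.4141, 0.472]
tcp_rot: [[0.039, 0.94, -0.339], [0.999, -0.036, 0.017], [0.004, -0.339, -0.941]]
ft_force: [-0.1, 0.6, 0.4]
width: 0.0509
grip_force: 0.0
```

```bash
python3 go.py; python3 - <<'E'
from m import *
T=snap("top","top9.png");S=snap("side","side9.png")
cv2.imwrite("pics/p9.png",np.hstack([cv2.resize(T[130:260,110:400],(440,197),interpolation=3).repeat(1,0) if 0 else cv2.copyMakeBorder(cv2.resize(T[130:260,110:400],(440,197),interpolation=3),0,223,0,0,0),cv2.resize(S[95:330,180:350],(304,420),interpolation=3)]))
for n,im,box in(("top",T,(168,185,283,260)),("side",S,(190,195,315,330))):
    m=cv2.inRange(cv2.cvtColor(im,cv2.COLOR_BGR2HSV),(8,38,110),(28,110,255))
    for c in blobs(n,im,m,50,box): print(n,rect(n,c,.014))
m=cv2.inRange(cv2.cvtColor(S,cv2.COLOR_BGR2HSV),(8,30,150),(28,80,255))
for c in blobs("side",S,m,200,(270,155,335,215)): print("mould",rect("side",c,.054))
E
```

```text
t 41.05 p [ 398.  -414.1  472. ] yaw 87.74 w 50.9 F [-0.1  0.6  0.4]
top [5.154e+02 1.550e+02 8.310e+01 4.460e+01 4.000e-01]
top [5.167e+02 2.110e+02 8.290e+01 4.500e+01 4.000e-01]
top [518.  267.1  82.7  45.    0.9]
side [520.8 267.5  87.9  46.6   2.3]
side [518.9 212.   88.7  47.5   1.6]
side [516.8 156.3  89.4  48.2   1. ]
side [537.5 102.5 441.4 251.3 -88.7]
mould [ 507.  -216.2  122.3  104.1   -2.2]
```

View pics/p9.png

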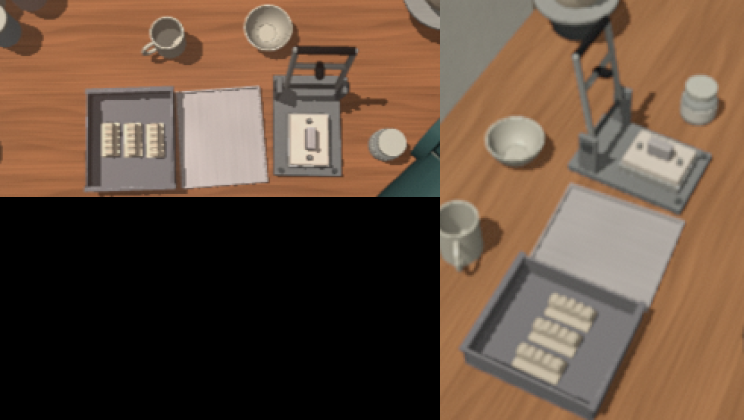

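```bash
python3 -c "
from workcell import ctrl
print(ctrl.close_job())"
```

```text
the job is handed in; nothing more can be done
None
```

I handed the job in after about 41 s of robot time: all three rests stand upright in the tote, the mould is flush on both pins, and the lever went down to its stop and was eased back to rest. The jar, mug and bowl were not touched.

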